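# Tilt the soldering table, pin it and load the brick carrier

## Task

Pull the black handle of the tilting soldering table towards the robot until the table slopes 35 degrees, and lock it there by pushing the red-handled pin fully home through the brass guide into the middle notch of the index plate. Then put the brick carrier on the sloping table: turn its three holes to match the three studs and slide it down until its plate lies flat on the table. Let go of everything and leave the other tools and pots where they are.

Things in the scene. Friction and masses are not known exactly. Their poses are not given: they have to be found in the camera images.
- fixture: fixed base of the trunnion fixture (dark plate 160 x 270 x 12 mm, blue cheeks). Origin: on the bench under the middle of the axle. The axle runs along its y, 100 mm above the bench; its -x side faces the robot. Its yaw is within 0.2 rad of the robot's frame.
- tilt_table (a joint): angle of the tilting table about the axle, rad: 0 level, positive when its face leans towards the fixture's -x (the robot); travel -0.1 to 1.3. It stays where it is left (friction 0.4 N m, about 3 N at the handle). The index plate's three notches come under the guide at 0, 0.611 (35 degrees, the middle notch, the wanted one) and 1.222 rad.
- middle_notch (a point): mouth of the middle one of three radial notches in the steel index plate that turns with the table on the fixture's +y side (fixture y 92 to 108 mm), on its rim, 74 mm from the axle. Notches 14.6 mm wide, 28 mm deep, 35 degrees apart; this one runs along the table's z. Axes: those of the table. The pin's tapered tip pulls the table the last 0.03 rad into line.
- handle_grip (a point): middle of the black handle bar, 16 mm thick, 75 mm long, parallel to the axle, at the end of a steel lever on the fixture's -y side (y = -145 mm), 140 mm from the axle. The lever, 37 mm from this point towards the table, leans 35 degrees back (to +x) when the table is level and is upright at 35 degrees. The bar can turn in the fingers. Axes: those of the table.
- table_face (a point): centre of the upper face of the tilting aluminium table, 130 x 120 mm, 25 mm from the axle. z points out of the face (leans with the table), y along the axle, x up the slope (away from the robot). Three steel studs 10 mm thick, 20 mm tall, the top 5 mm conical, at (x, y) = (45, 0), (-42, 37), (-42, -37) mm; a red stripe marks the +x edge.
- guide: fixed brass guide, 30 mm square bush 36 mm long, 14.6 mm square bore, above the index plate at fixture y = 100 mm. z: the bore's axis, up and out, 35 degrees from vertical, leaning to the fixture's -x side, square to the axle. Origin: centre of its lower end, 78 mm from the axle; mouth at z = 36 mm. Pin home: collar on the mouth, pin's origin at z = -28 mm.
- pin_block: fixed wooden block 80 x 70 x 80 mm in which the pin is parked upright, in a 16 mm square hole at its middle. Origin: centre of its underside.
- lock_pin: loose steel lock pin 119 mm long, 13 mm thick, 0.13 kg, upright in the block at the start, collar on the block. Origin: middle of its tip; z from tip to handle. The tip tapers from 5 to 13 mm over 9 mm. Collar 28 mm across at z = 64 to 69 mm; red round handle 22 mm across at z = 69 to 119 mm.
- carrier: loose brick carrier, 0.4 kg: aluminium plate 120 (x) x 110 (y) x 8 mm, off-white brick 60 x 36 x 38 mm fixed on its middle. Origin: centre of its underside, z up. Three 13 mm holes at (45, 0), (-42, 37), (-42, -37) mm; red stripe on the +x edge. At first flat on the bench, x within 0.7 rad of the robot's x. Mounted: origin at table_face, red edge over the table's red edge.
- flux_jar: bystander, to be left alone: jar 60 mm across, 70 mm tall. Origin: centre of its underside.
- tweezers: bystander, to be left alone: steel tweezers with cork grip, 150 mm long, lying along their own x. Origin: on the bench within it.
- pliers: bystander, to be left alone: pliers with green handles, 155 mm long, lying along their own x. Origin: on the bench within it.
- hammer: bystander, to be left alone: small hammer, 200 mm long, lying along its own x, handle to -x. Origin: on the bench within it.
- pickle_pot: bystander, to be left alone: white ceramic pot with a flat rim, 90 mm across, 75 mm tall. Origin: centre of its underside.
Mind the look-alikes: they are no part of the job. Leave any turquoise look-alike of the carrier alone. There is more than one size of the lock_pin; the one meant has the size given above.

How it is judged:
By the outcome, as a careful person would: the job done as asked, in the order asked, and still so for the second after the job is handed in, with the robot touching nothing.
It also fails if it takes over 72 s, if anything falls off the work surface, if the arm or the gripper's body presses on something with over 40 N, if the wrist force passes 120 N, or if a joint passes its speed limit or range.

## Robot

A 7-joint arm with a two-finger parallel gripper is mounted at the origin on the work surface. World frame = base frame: x ahead of the robot, y to its left, z up, the work surface at z = 0. Lengths are in m, angles in rad, forces in N, time in s.
With the tool pointing down it reaches from about 0.425 to 0.825 m from the base axis. Payload 3.6 kg.
Tool frame: the origin (TCP) lies at the very end of the fingers, on their centre line; the grasp point (between the pads) lies 19 mm behind it (tcp_to_grasp is the z of the grasp point in the tool frame, in m); z points along the fingers, y is the line along which they close (so a half turn about z gives the same grasp; the last joint's range is limited). The gripper opens to 85 mm and grips with 20 to 120 N. Pads are 22 mm wide; open, the fingers measure 114 mm over their backs; the gripper's body (76 mm by 85 mm) begins 54 mm behind the grasp point. The pads swing forward as they close: fully open they stand 13 mm farther back than shut.
Start: joints at [-1.272, 0.615, -0.013, 1.423, 0.008, 1.103, -0.04], TCP at [0.207, 0.616, 0.231] pointing down, gripper open.
Joint ranges: [-3.12, 3.12], [-0.3, 2.06], [-1.34, 1.32], [0.26, 2.42], [-1.36, 4.5], [0.01, 1.98], [-2.84, 2.84]. Speed limits (rad/s): [2.79, 2.79, 3.14, 3.14, 3.14, 3.14, 3.14].

## Interface

Orientations are given as a unit quaternion [x, y, z, w].
In Python, from cell import state, read_camera, get_calibration, sign_off, tcp_to_grasp gives the robot as it stands.
- The arm moves only by the tool play_rows, never from a script. Its argument "motion" is a list of rows, each a list of 2 entries, a list of its own where there are three numbers: the shift along the world's x, y, z in m, then the turn about the world's z in rad. A call has 1 to 12 rows; each row is the pose to reach, as a shift and turn from the pose commanded when the call began; what a row does not reach only later rows make up. A row lasts 1/10 s, in which the tool goes at most 50 mm and 8.59 degrees, less where a joint would pass 70% of its speed; a pose out of reach is approached as far as the arm can. A call with a gripper value outside its range is refused whole. "claw" is the closure, from -1 (fully open) to 1 (shut), set as the call begins (left out, the last holds). The fingers move at their own pace and stop on an object; the grip force is fixed at half the most. Time passes only in rows, so rows that repeat a pose let the fingers close. It gives the time, the measured TCP pose, the force, the opening and the grip force at its end, in the units of the state.
- state(): the state, without advancing time (a new reading comes with each control period).
- read_camera(name): name is "side" or "top" or "wrist"; returns the picture (384x512x3 uint8, red, green, blue); there is no depth.
- get_calibration(name): a dict with "camera_matrix" (3x3 intrinsics, pixels), "xyz" and "rotation" of the camera in the world. Camera axes: x right, y up, looking along -z (the intrinsics and any distortion apply to the point x, -y, -z); pixel columns grow to the right and rows downward; lengths in m; the calibration is good to about 2 mm. A picture is of the moment at which its call begins: read the wrist's pose just before it. get_calibration takes no time and is no camera call; for the wrist camera it gives the pose at the moment of the call.
- sign_off(): hands the job in; it is judged then, once.
The state is a dict: "clock": time; "joint_positions": joint angles; "joint_velocities": joint speeds; "tau": joint torques, N m; "tcp_pos": TCP position; "eef_rot": TCP orientation; "contact_force": force on the tool from outside, world axes, zero at the start; "moment": the same for the moment, N m; "width": finger opening in m; "grip_force": force on a finger pad.
Only numpy, scipy, OpenCV 4.12 (cv2) and the standard library are available. Lean on these libraries where they do the work, as an engineer would, in place of code of your own. Each camera call takes 0.05 s, during which the arm holds its last target. There are 200 camera calls.

## Working session

There is one attempt and no reset: what is moved stays moved. The work goes in short steps, Python scripts to look and compute and a tool call to move; the robot and the scene stay as the last step left them, time stands still between calls to the robot, and variables do not carry over. Pictures are saved under pics/ and viewed, at most 10 in all, crops included, and the job is handed in when it is done.

Besides the shell and the picture viewer there is one more tool, called after ">>>" as name([rows], argument=value, ...), one row to a line, values as JSON. play_rows: Moves the arm, as the interface text tells. Its arguments: {"type":"object","properties":{"motion":{"type":"array"},"claw":{"type":"number"}},"required":["motion"]}

```bash
mkdir -p pics; ls; python3 - <<'E'
from cell import *
import cv2
for n in("top","side"):
    im=read_camera(n); cv2.imwrite(f"pics/{n}0.png",im[:,:,::-1])
    cv2.imwrite(f"pics/{n}0b.png",cv2.resize(im[:,:,::-1],(800,600),interpolation=cv2.INTER_CUBIC))
    print(n,get_calibration(n))
print(get_calibration("wrist"),state(),tcp_to_grasp)
E
```

```text
pics
top {'camera_matrix': array([[428.9593241 ,   0.        , 255.16718185],
       [  0.        , 428.9593241 , 195.47886587],
       [  0.        ,   0.        ,   1.        ]]), 'xyz': array([ 0.2412154 , -0.03492885,  1.48304302]), 'rotation': array([-0.05980538,  0.05975963,  0.70675861, -0.70238477])}
side {'camera_matrix': array([[455.77008169,   0.        , 255.32436544],
       [  0.        , 455.77008169, 189.78651578],
       [  0.        ,   0.        ,   1.        ]]), 'xyz': array([0.29154663, 1.00982268, 0.99255261]), 'rotation': array([-0.039335  ,  0.43121296,  0.89847402, -0.07247471])}
{'camera_matrix': array([[295.88524373,   0.        , 252.83740743],
       [  0.        , 295.88524373, 187.89003457],
       [  0.        ,   0.        ,   1.        ]]), 'xyz': array([0.13179491, 0.64265529, 0.37225913]), 'rotation': array([-0.12957994, -0.09169469,  0.5762907 ,  0.80167958])} {'clock': 0.1, 'joint_positions': array([-1.27248108,  0.61585245, -0.01263979,  1.42479089,  0.00807308,
        1.10338235, -0.04038072]), 'joint_velocities': array([ 0.00047623, -0.00108147, -0.00125957, -0.00331845, -0.00080294,
        0.00174811,  0.0006053 ]), 'tau': array([ 9.80209770e-04, -4.70383608e+01,  2.60400837e-01, -1.71572453e+01,
        1.01495156e-02,  5.88513591e-03, -1.89048905e-06]), 'tcp_pos': array([0.20718185, 0.61535159, 0.23021716]), 'eef_rot': array([ 1.61649111e-01,  9.86847579e-01, -1.17580767e-03, -1.95960461e-04]), 'contact_force': array([-0.37553439, -0.4679877 , -0.00711846]), 'moment': array([-0.04542279, -0.05209983,  0.02119504]), 'grip_force': 0.0, 'width': 0.08529373613679891} -0.0187
```

View pics/top0b.png

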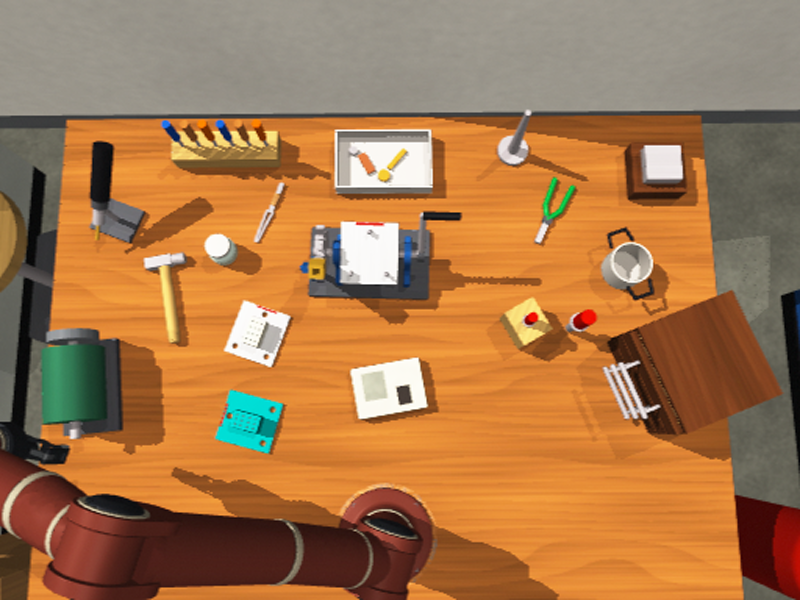

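View pics/side0b.png

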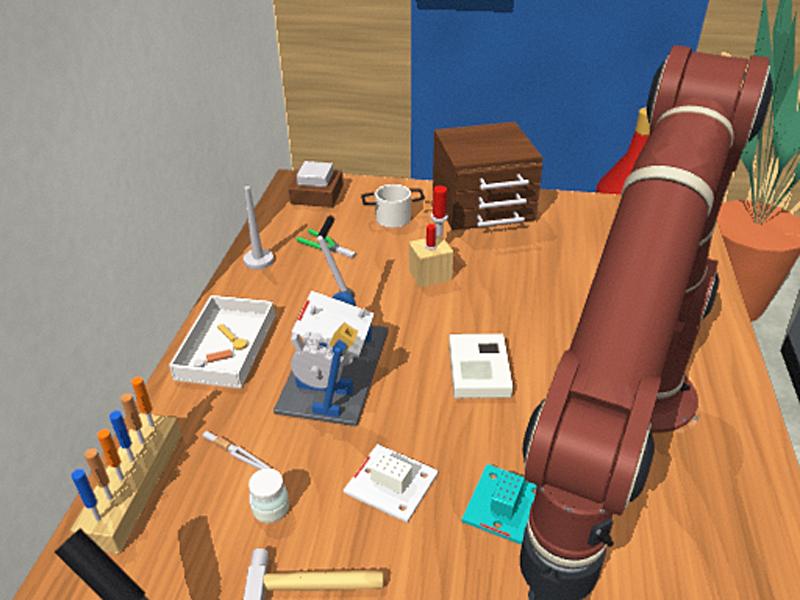

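```bash
cat > h.py <<'E'
import numpy as np, cv2
from scipy.spatial.transform import Rotation as R
from scipy.optimize import least_squares
from cell import *
def proj(c,P):
    p=(np.atleast_2d(P)-c["xyz"])@R.from_quat(c["rotation"]).as_matrix()
    u=(p*[1,-1,-1])@c["camera_matrix"].T
    return u[:,:2]/u[:,2:]
def tri(obs,x0=(0.5,0,0.1)):   # obs: list of (cal,(u,v))
    f=lambda X:np.concatenate([proj(c,X)[0]-p for c,p in obs])
    s=least_squares(f,x0); return s.x,np.abs(s.fun).max()
def crop(im,x,y,w,h,s):
    o=cv2.resize(im[y:y+h,x:x+w],(w*s,h*s),interpolation=cv2.INTER_CUBIC)
    for k in range(0,w,10):
        cv2.line(o,(k*s,0),(k*s,6),(0,0,255),1); 
        if k%20==0: cv2.putText(o,str(x+k),(k*s,16),0,.35,(0,0,255),1)
    for k in range(0,h,10):
        cv2.line(o,(0,k*s),(6,k*s),(0,0,255),1)
        if k%20==0: cv2.putText(o,str(y+k),(7,k*s+4),0,.35,(0,0,255),1)
    return o
E
python3 - <<'E'
from h import *
t=cv2.imread("pics/top0.png");s=cv2.imread("pics/side0.png")
a=np.zeros((600,800,3),np.uint8)
a[:490,:455]=np.vstack([crop(t,188,130,65,70,7)]) if 0 else 0
A=crop(t,190,128,110,75,7); cv2.imwrite("pics/c1.png",A)
B=crop(s,170,135,85,140,4); C=crop(s,215,275,75,60,6)
a[:560,:340]=B; a[:360,345:795]=C; cv2.imwrite("pics/c2.png",a)
a[:]=0
D=crop(t,318,183,76,50,5);E_=crop(s,255,112,50,75,8);F=crop(t,138,185,55,55,5)
a[:250,:380]=D;a[:600,400:800]=E_;a[260:535,:275]=F;cv2.imwrite("pics/c3.png",a)
E
```

```text
(no output)
```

View pics/c1.png

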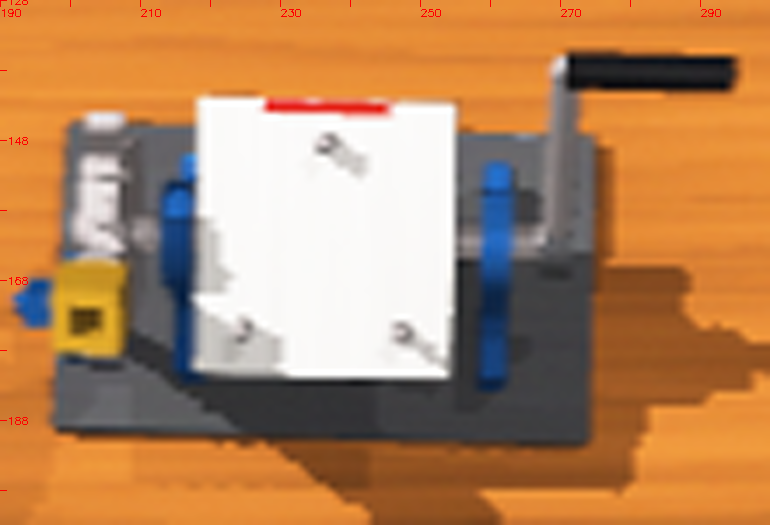

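View pics/c2.png

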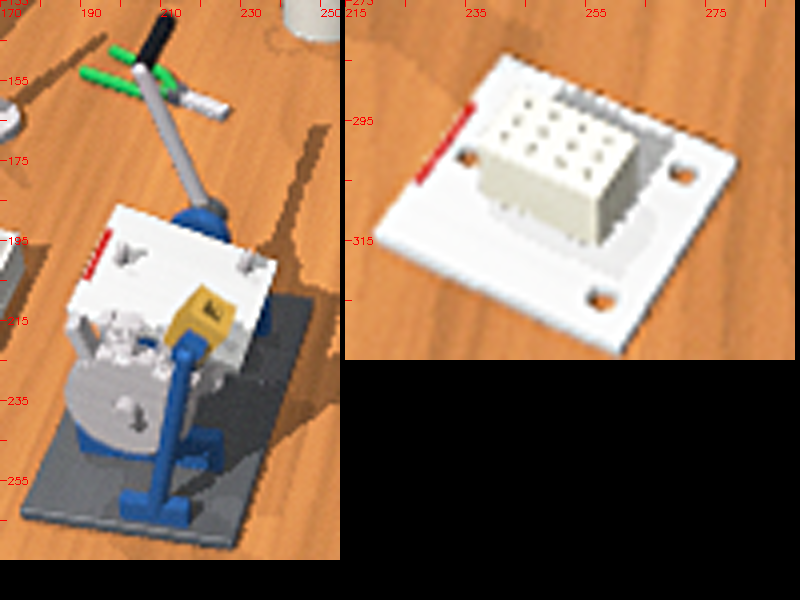

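View pics/c3.png

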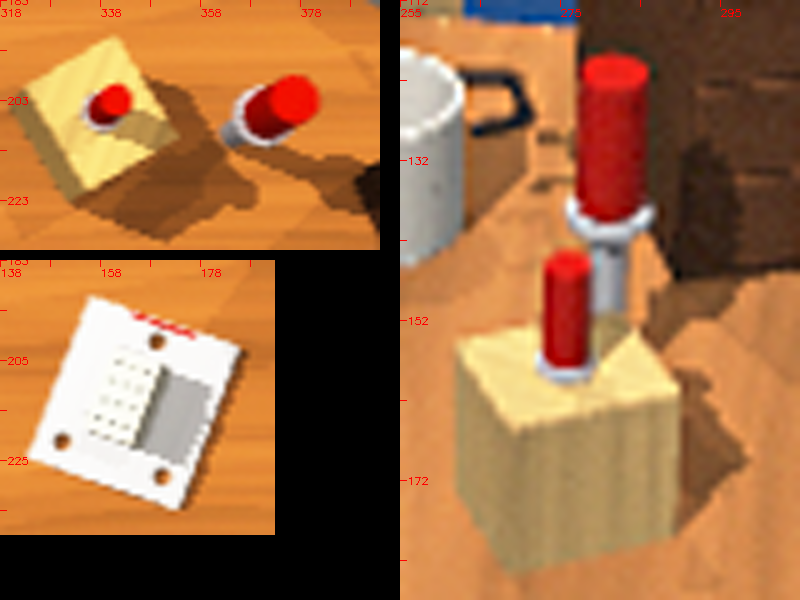

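```bash
cat >> h.py <<'E'
def px(X,Y,x0,y0,s,ox=0,oy=0): return np.array([x0+(X-ox+.5)/s-.5,y0+(Y-oy+.5)/s-.5])
def Rz(a): return R.from_euler('z',a).as_matrix()
def Ry(a): return R.from_euler('y',a).as_matrix()
E
cat > fit.py <<'E'
from h import *
T=get_calibration("top");S=get_calibration("side")
t1=lambda X,Y:(T,px(X,Y,190,128,7)); s1=lambda X,Y:(S,px(X,Y,170,135,4))
# (cal,px), kind, local coords mm. kind 'f' fixed, 't' table (about axle z=100; tilt -> lean to -x)
th35=np.radians(35); gz=np.array([-np.sin(th35),0,np.cos(th35)])
G=np.array([0,100,100])+114*gz
obs=[(t1(68,125),'f',(80,135,12)),(t1(592,136),'f',(80,-135,12)),(t1(590,443),'f',(-80,-135,0)),(t1(55,430),'f',(-80,135,0)),
(t1(85,320),'f',G),(s1(212,307),'f',G),(s1(312,298),'f',(-80,-135,12)),(s1(235,545),'f',(-80,135,0)),(s1(22,515),'f',(80,135,0)),
(t1(198,97),'t',(65,60,25)),(t1(456,104),'t',(65,-60,25)),(t1(450,378),'t',(-65,-60,25)),
(s1(117,207),'t',(65,-60,25)),(s1(277,262),'t',(-65,-60,25)),
(t1(651,72),'t',(140*np.sin(th35),-145,140*np.cos(th35))),(s1(142,67),'t',(140*np.sin(th35),-108,140*np.cos(th35)))]
def world(p,k,l):
    x,y,yaw,tilt,z=p; l=np.array(l,float)
    if k=='t': l=Ry(-tilt)@l+[0,0,100]
    return Rz(yaw)@(l/1000)+[x,y,z]
def f(p): return np.concatenate([proj(c,world(p,k,l))[0]-u for (c,u),k,l in obs])
if __name__=="__main__":
    s=least_squares(f,[.55,0,0,0,0],loss='soft_l1'); print("fixture x y yaw tilt z",s.x.round(4)); print(f(s.x).reshape(-1,2).round(1).tolist())
    t3=lambda X,Y:(T,px(X,Y,138,185,5,0,260)); s3=lambda X,Y:(S,px(X,Y,215,275,6,345,0))
    co=[(t3(156,341),(45,0,8)),(t3(62,440),(-42,37,8)),(t3(162,475),(-42,-37,8)),(t3(90,296),(60,55,8)),(t3(243,348),(60,-55,8)),(t3(28,458),(-60,55,8)),
    (s3(467,157),(45,0,8)),(s3(601,298),(-42,37,8)),(s3(683,174),(-42,-37,8)),(s3(505,55),(60,-55,8)),(s3(375,238),(60,55,8)),(s3(738,160),(-60,-55,8)),(s3(622,345),(-60,55,8))]
    g=lambda p:np.concatenate([proj(c,Rz(p[2])@(np.array(l)/1000)+[p[0],p[1],p[3]])[0]-u for (c,u),l in co])
    s=least_squares(g,[.5,.3,-.3,0],loss='soft_l1');print("carrier x y yaw z",s.x.round(4)); print(g(s.x).reshape(-1,2).round(1).tolist())
    t4=lambda X,Y:(T,px(X,Y,318,183,5)); s4=lambda X,Y:(S,px(X,Y,255,112,8,400,0))
    for n,a,b in [("pintop",(118,100),(570,260)),("collar",(107,112),(567,365)),("bA",(115,36),(457,345)),("bB",(178,133),(628,330)),("bC",(85,190),(680,388)),("bD",(22,95),(515,432))]:
        print(n,tri([t4(*a),s4(*b)]))
E
python3 fit.py
```

```text
fixture x y yaw tilt z [ 0.594   0.0278 -0.0319  0.3094 -0.0025]
[[0.5, -0.9], [1.5, -0.6], [0.9, 0.4], [0.7, 0.3], [-0.3, 0.2], [0.3, 0.7], [0.3, -1.7], [0.0, 0.6], [-0.1, 0.2], [-0.5, -0.3], [-0.4, -0.4], [-0.5, 0.3], [-0.2, -1.2], [0.0, -0.1], [-0.4, 0.3], [-0.2, 0.7]]
carrier x y yaw z [ 0.4348  0.2806 -0.3365 -0.006 ]
[[0.2, 0.0], [0.1, 0.3], [0.0, 0.2], [0.2, 0.0], [-1.0, -0.3], [0.1, -0.1], [0.6, -0.1], [0.3, 0.1], [-0.1, -0.3], [-0.3, 0.5], [0.1, -0.7], [-0.1, -0.2], [-0.4, 0.6]]
pintop (array([ 0.44702516, -0.30952844,  0.13181907]), np.float64(0.13790169097467242))
collar (array([ 0.44778206, -0.3136469 ,  0.07403478]), np.float64(0.1462145419280887))
bA (array([ 0.49854892, -0.32086833,  0.07468712]), np.float64(0.2586211151195812))
bB (array([ 0.43086514, -0.36263549,  0.06277313]), np.float64(1.449424291886146))
bC (array([ 0.39560798, -0.29613711,  0.07922556]), np.float64(0.05085781994819172))
bD (array([ 0.46109566, -0.25736128,  0.07557864]), np.float64(0.3972325016941909))
```

>>> play_rows([
  [[0.01, -0.02, 0.045], -0.1],
  [[0.1, -0.17, 0.12], -0.3],
  [[0.1, -0.17, 0.12], -0.4],
  [[0.1, -0.17, 0.12], -0.4],
  [[0.1, -0.17, 0.12], -0.4],
  [[0.424, -0.733, 0.12], -1.278],
  [[0.424, -0.733, 0.12], -1.278],
  [[0.424, -0.733, 0.12], -1.278],
  [[0.424, -0.733, 0.12], -1.278],
  [[0.424, -0.733, 0.12], -1.278],
  [[0.424, -0.733, 0.12], -1.278],
  [[0.424, -0.733, 0.12], -1.278],
], claw=-1)

```text
clock: 1.3
tcp_pos: [0.4823, 0.141, 0.3511]
eef_rot: [0.719, 0.695, -0.0, -0.0]
contact_force: [0.9, 0.3, 1.0]
width: 0.0853
grip_force: 0.0
```

>>> play_rows([
  [[0.149, -0.26, 0], 0],
  [[0.149, -0.26, 0], 0],
  [[0.149, -0.26, 0], 0],
  [[0.149, -0.26, 0], 0],
  [[0.149, -0.26, 0], 0],
  [[0.149, -0.26, 0], 0],
  [[0.149, -0.26, 0], 0],
  [[0.149, -0.26, 0], 0],
])

```text
clock: 2.1
tcp_pos: [0.6306, -0.1188, 0.3499]
eef_rot: [0.719, 0.695, -0.001, -0.001]
contact_force: [0.6, 1.0, 0.1]
width: 0.0856
grip_force: 0.0
```

```bash
python3 - <<'E'
from h import *
c=get_calibration("wrist");im=read_camera("wrist");cv2.imwrite("pics/w1.png",cv2.resize(im[:,:,::-1],(768,576)))
print(state()["tcp_pos"],c["xyz"],c["rotation"]); print(proj(c,[[.631,-.1185,.234],[.594,.028,0.125]])*1.5)
E
```

```text
[ 0.630746   -0.11672425  0.3503929 ] [ 0.63436645 -0.03727568  0.49196221] [-0.15829017  0.00355259 -0.01714126  0.98723745]
[[379.06841193 276.19222796]
 [322.48455736  45.00755605]]
```

View pics/w1.png

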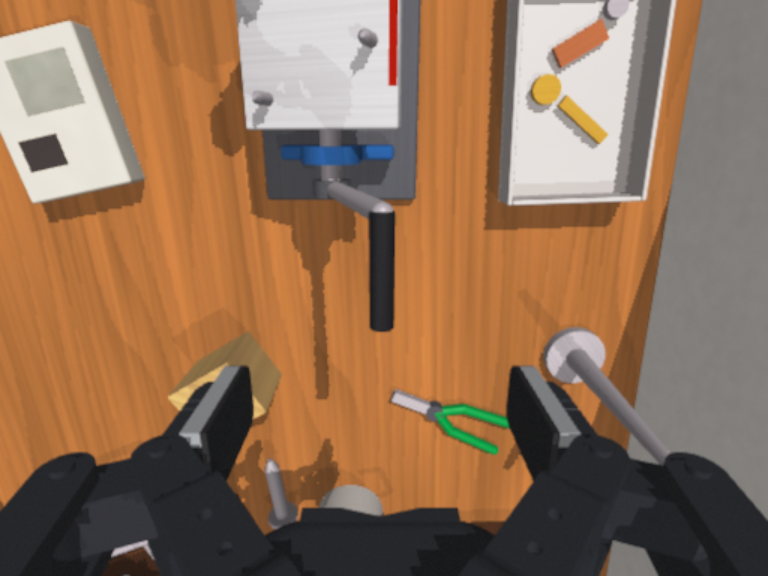

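>>> play_rows([
  [[0.002, 0.003, -0.05], 0],
  [[0.002, 0.003, -0.1], 0],
  [[0.002, 0.003, -0.135], 0],
  [[0.002, 0.003, -0.135], 0],
])

```text
clock: 2.55
tcp_pos: [0.6293, -0.1098, 0.2109]
eef_rot: [0.717, 0.697, -0.003, -0.006]
contact_force: [-1.3, 1.3, -0.4]
width: 0.0857
grip_force: 0.0
```

>>> play_rows([
  [[0, 0, 0], 0],
  [[0, 0, 0], 0],
  [[0, 0, 0], 0],
  [[0, 0, 0], 0],
  [[0, 0, 0], 0],
  [[0, 0, 0], 0],
  [[0, 0, 0], 0],
], claw=1)

```text
clock: 3.25
tcp_pos: [0.6332, -0.1146, 0.2176]
eef_rot: [0.718, 0.696, 0.0, 0.0]
contact_force: [-1.0, 0.5, 5.3]
width: 0.0141
grip_force: 58.7
```

>>> play_rows([
  [[-0.01, 0.0003, 0.002], 0],
  [[-0.02, 0.0006, 0.004], 0],
  [[-0.03, 0.001, 0.006], 0],
  [[-0.038, 0.0012, 0.0068], 0],
  [[-0.0436, 0.0014, 0.007], 0],
  [[-0.0436, 0.0014, 0.007], 0],
  [[-0.0436, 0.0014, 0.007], 0],
  [[-0.0436, 0.0014, 0.007], 0],
])

```text
clock: 4.05
tcp_pos: [0.5938, -0.1132, 0.2266]
eef_rot: [0.718, 0.696, 0.004, 0.005]
contact_force: [3.8, 0.9, 7.1]
width: 0.0137
grip_force: 59.0
```

```bash
python3 - <<'E'
from h import *
t=read_camera("top")[:,:,::-1];s=read_camera("side")[:,:,::-1]
st=state();print(st["tcp_pos"],st["contact_force"],st["width"])
a=np.zeros((600,800,3),np.uint8)
a[:490,:420]=crop(t,190,128,60,70,7);a[:600,425:800]=crop(s,178,175,62,100,6)[:,:375];cv2.imwrite("pics/c4.png",a)
E
```

```text
[ 0.59380903 -0.11316438  0.22669172] [3.67010997 1.26776568 8.1402939 ] 0.014151622948873514Traceback (most recent call last):
  File "<stdin>", line 5, in <module>
ValueError: could not broadcast input array from shape (600,372,3) into shape (600,375,3)
```

```bash
python3 - <<'E'
from h import *
t=read_camera("top")[:,:,::-1];s=read_camera("side")[:,:,::-1]
a=np.zeros((600,800,3),np.uint8)
a[:490,:420]=crop(t,190,128,60,70,7);a[:600,425:797]=crop(s,178,175,62,100,6);cv2.imwrite("pics/c4.png",a)
E
```

```text
(no output)
```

View pics/c4.png

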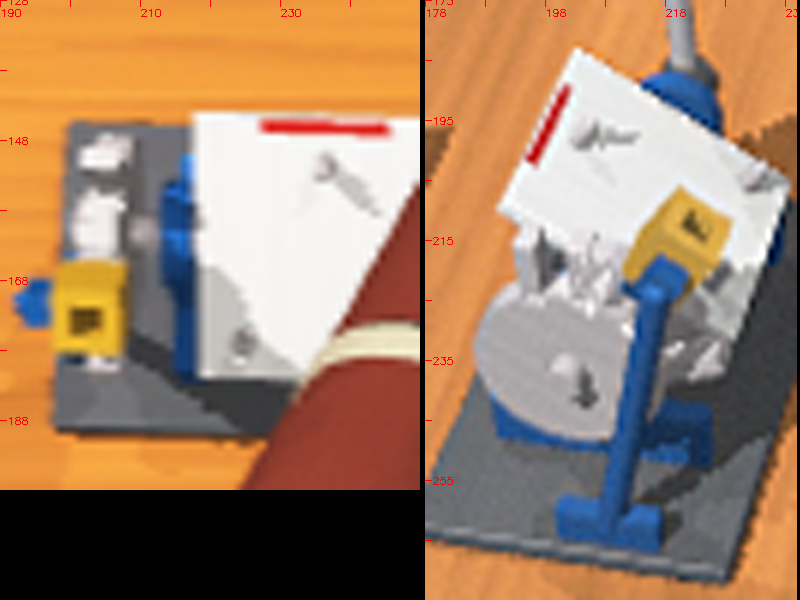

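```bash
python3 - <<'E'
import fit
from fit import *
t4=lambda X,Y:(T,px(X,Y,190,128,7)); s4=lambda X,Y:(S,px(X,Y,178,175,6,425,0))
nt=[(t4(192,114),(65,60,25)),(t4(199,377),(-65,60,25)),(s4(575,47),(65,-60,25)),(s4(498,208),(65,60,25)),(s4(792,180),(-65,-60,25)),(t4(323,158),(45,0,45)),(s4(580,140),(45,0,45))]
n0=len(obs)
def g(p):
    q=np.r_[p[:3],p[5],p[4]]
    return np.r_[f(p[:5]),np.concatenate([proj(c,world(q,'t',l))[0]-u for (c,u),l in nt])]
s=least_squares(g,[.59,.03,0,.3,0,.6],loss='soft_l1');print(s.x.round(4));print(g(s.x).reshape(-1,2)[n0:].round(1).tolist())
J=s.jac;print(np.sqrt(np.diag(np.linalg.inv(J.T@J))).round(4)*.5)
E
```

```text
[ 0.5944  0.0274 -0.0318  0.3088 -0.0042  0.5222]
[[0.1, -0.5], [-0.6, 0.2], [-0.9, 0.7], [-0.2, -0.4], [0.0, -0.6], [-0.4, 1.3], [1.2, -3.2]]
[0.0005  0.00055 0.0039  0.0108  0.00095 0.01715]
```

>>> play_rows([
  [[-0.004, 0.0002, 0.001], 0],
  [[-0.0085, 0.0004, 0.0015], 0],
  [[-0.0085, 0.0004, 0.0015], 0],
  [[-0.0085, 0.0004, 0.0015], 0],
  [[-0.0085, 0.0004, 0.0015], 0],
])

```text
clock: 4.75
tcp_pos: [0.585, -0.1128, 0.2271]
eef_rot: [0.718, 0.696, 0.003, 0.004]
contact_force: [5.6, 0.5, 5.6]
width: 0.0139
grip_force: 59.0
```

>>> play_rows([
  [[0, 0, 0], 0],
  [[0, 0, 0], 0],
  [[0, 0, 0], 0],
  [[0, 0, 0], 0],
  [[0, 0, 0.05], 0],
  [[0, 0, 0.09], 0],
  [[0, 0, 0.09], 0],
], claw=-1)

```text
clock: 5.45
tcp_pos: [0.5834, -0.1143, 0.3208]
eef_rot: [0.718, 0.696, 0.003, 0.005]
contact_force: [-1.0, -0.1, 0.3]
width: 0.0855
grip_force: 0.0
```

>>> play_rows([
  [[-0.16, 0.238, 0], 1.57],
  [[-0.16, 0.238, 0], 1.57],
  [[-0.16, 0.238, 0], 1.57],
  [[-0.16, 0.238, 0], 1.57],
  [[-0.16, 0.238, 0], 1.57],
  [[-0.16, 0.238, 0], 1.57],
  [[-0.16, 0.238, 0], 1.57],
  [[-0.16, 0.238, 0], 1.57],
  [[-0.16, 0.238, 0], 1.57],
  [[-0.16, 0.238, 0], 1.57],
  [[-0.16, 0.238, 0], 1.57],
  [[-0.16, 0.238, 0], 1.57],
])

```text
clock: 6.65
tcp_pos: [0.4202, 0.125, 0.314]
eef_rot: [0.017, 1.0, -0.0, -0.001]
contact_force: [-0.6, -0.5, -0.2]
width: 0.0853
grip_force: 0.0
```

```bash
python3 - <<'E'
from h import *
c=get_calibration("wrist");im=read_camera("wrist");cv2.imwrite("pics/w2.png",im[:,:,::-1])
st=state();print(st["tcp_pos"],st["joint_positions"],c["xyz"],c["rotation"])
q=lambda l:Rz(-.032)@(np.array(l)/1000)+[.5944,.0274,-.003]
g=np.array([-np.sin(.611),0,np.cos(.611)]);A=np.array([0,100,100])
P=proj(c,[q(A+114*g),q(A+78*g),q(A+46*g)]);print(P)
np.savez("w2.npz",xyz=c["xyz"],rotation=c["rotation"],camera_matrix=c["camera_matrix"])
x,y=map(int,P[0]); x0=max(0,min(x-50,512-160));y0=max(0,min(y-60,384-120))
cv2.imwrite("pics/c5.png",crop(np.ascontiguousarray(im[:,:,::-1]),x0,y0,160,120,5));print(x0,y0)
E
```

```text
[0.42035163 0.12510639 0.31416482] [-0.44337226  0.20071707  0.12816208  1.86099258 -0.02876173  1.08335556
  1.23195178] [0.34083735 0.12919544 0.4562259 ] [-0.11374867 -0.10935544  0.6866655   0.70964295]
[[259.32144805 281.63084592]
 [258.72124679 281.22114816]
 [258.27976089 280.91978961]]
209 221
```

View pics/c5.png

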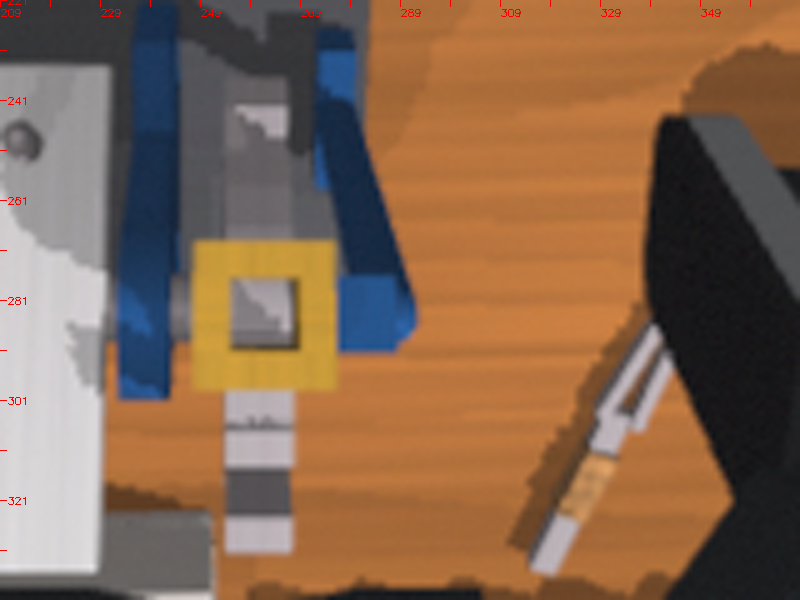

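```bash
python3 - <<'E'
from h import *
c=dict(np.load("w2.npz"))
q=lambda l:Rz(-.032)@(np.array(l)/1000)+[.5944,.0274,-.003]
def show(l):
    p=proj(c,q(l))[0]; return ((p-[209,221]+.5)*5).round(0)
A=np.array([0,100,100])
gz=np.array([-np.sin(.6109),0,np.cos(.6109)])
print("guide corners",[show(A+114*gz+s*15*np.array([np.cos(.6109),0,np.sin(.6109)])+[0,t*15,0]) for s in(-1,1) for t in(-1,1)])
for tilt in(.55,.58,.611,.64):
    o=[]
    for k in(1,-1):
        for e in(7.3,-7.3):
            v=Ry(-tilt)@Ry(k*np.radians(35))@np.array([e,0,np.sqrt(74**2-e*e)])
            o.append(show(A+v)[1])
    print(tilt,o,"edge",show(Ry(-tilt)@np.array([65,60,25])+[0,0,100]),show(Ry(-tilt)@np.array([65,60,45])+[0,0,100]),"stud",show(Ry(-tilt)@np.array([-42,37,45])+[0,0,100]),show(Ry(-tilt)@np.array([-42,37,25])+[0,0,100]))
E
```

```text
guide corners [array([184., 232.]), array([324., 232.]), array([183., 381.]), array([327., 381.])]
0.55 [np.float64(527.0), np.float64(481.0), np.float64(167.0), np.float64(119.0)] edge [ 94. 571.] [ 87. 591.] stud [  8. 145.] [ 18. 147.]
0.58 [np.float64(521.0), np.float64(473.0), np.float64(159.0), np.float64(113.0)] edge [ 93. 569.] [ 86. 587.] stud [  8. 140.] [ 19. 145.]
0.611 [np.float64(514.0), np.float64(464.0), np.float64(151.0), np.float64(107.0)] edge [ 93. 567.] [ 86. 583.] stud [  9. 135.] [ 19. 142.]
0.64 [np.float64(507.0), np.float64(456.0), np.float64(144.0), np.float64(101.0)] edge [ 92. 566.] [ 85. 578.] stud [ 10. 131.] [ 20. 140.]
```

>>> play_rows([
  [[0.027, -0.436, 0], -0.996],
  [[0.027, -0.436, 0], -0.996],
  [[0.027, -0.436, 0], -0.996],
  [[0.027, -0.436, 0], -0.996],
  [[0.027, -0.436, 0], -0.996],
  [[0.027, -0.436, 0], -0.996],
  [[0.027, -0.436, 0], -0.996],
  [[0.027, -0.436, 0], -0.996],
  [[0.027, -0.436, 0], -0.996],
  [[0.027, -0.436, 0], -0.996],
  [[0.027, -0.436, -0.06], -0.996],
  [[0.027, -0.436, -0.06], -0.996],
])

```text
clock: 7.9
tcp_pos: [0.4455, -0.3073, 0.2502]
eef_rot: [0.492, 0.87, 0.001, -0.005]
contact_force: [-0.2, 1.0, -0.8]
width: 0.0857
grip_force: 0.0
```

```bash
cat > red.py <<'E'
from h import *
import sys
def blobs(im,area=25):
    h=cv2.cvtColor(im,cv2.COLOR_RGB2HSV)
    m=((h[...,0]<6)|(h[...,0]>174))&(h[...,1]>180)&(h[...,2]>90)
    n,l,s,ce=cv2.connectedComponentsWithStats(m.astype(np.uint8))
    return [(s[i].tolist(),ce[i].round(1).tolist(),np.argwhere(l==i)[:,::-1]) for i in range(1,n) if s[i,4]>area]
if __name__=="__main__":
    c=get_calibration("wrist");im=read_camera("wrist");n=sys.argv[1]
    cv2.imwrite(f"pics/{n}.png",im[:,:,::-1]);np.savez(n+".npz",**c)
    st=state();print(st["tcp_pos"],st["eef_rot"],st["joint_positions"][6])
    for b in blobs(im):
        mn=cv2.minAreaRect(b[2].astype(np.float32));print(b[0],b[1],[np.round(v,1) for v in mn])
    print(proj(c,[[.4474,-.311,.13],[.4474,-.311,.08]]))
E
python3 red.py w3
```

```text
[ 0.44595644 -0.30728903  0.25055481] [ 4.91813544e-01  8.70684479e-01  7.87567520e-04 -5.23025293e-03] 1.357958029087734
[245, 164, 23, 32, 567] [255.8, 179.5] [array([256.5, 179.2]), array([22. , 30.9]), np.float64(9.5)]
[174, 297, 32, 38, 641] [187.9, 316.9] [array([187.8, 317.1]), array([19.3, 36.3]), np.float64(29.7)]
[[251.48368608 187.93418226]
 [251.82366791 174.0638907 ]]
```

>>> play_rows([
  [[0.003, 0, -0.04], 0],
  [[0.003, 0, -0.08], 0],
  [[0.003, 0, -0.08], 0],
  [[0.003, 0, -0.08], 0],
  [[0.003, 0, -0.08], 0],
])

```text
clock: 8.45
tcp_pos: [0.4524, -0.3117, 0.1776]
eef_rot: [0.492, 0.871, -0.0, 0.003]
contact_force: [0.2, 1.0, 0.7]
width: 0.0854
grip_force: 0.0
```

```bash
python3 red.py w4; python3 - <<'E'
from red import *
# fit pin xy: project handle cylinder silhouettes for both views
V=[("w3",dict(np.load("w3.npz"))),("w4",dict(np.load("w4.npz")))]
a=np.linspace(0,2*np.pi,40)
def box(c,p):
    P=np.vstack([np.c_[p[0]+.011*np.cos(a),p[1]+.011*np.sin(a),0*a+z] for z in(p[2],p[2]-.05)])
    u=proj(c,P);return np.r_[u.min(0),u.max(0)]
B=[]
for n,c in V:
    im=cv2.imread(f"pics/{n}.png")[:,:,::-1]
    b=min(blobs(im),key=lambda b:np.hypot(*(np.array(b[1])-[256,185])))[0]; B.append(np.array([b[0]-.5,b[1]-.5,b[0]+b[2]-.5,b[1]+b[3]-.5]))
f=lambda p:np.concatenate([box(c,p)-b for (n,c),b in zip(V,B)])
s=least_squares(f,[.447,-.311,.13]);print(s.x.round(4),s.fun.round(1))
for k in (0,1):
    s=least_squares(lambda p:box(V[k][1],[p[0],p[1],.13])-B[k],[.447,-.311]);print(s.x.round(4),s.fun.round(1))
E
```

```text
[ 0.45227364 -0.31167079  0.17750712] [ 4.91924226e-01  8.70634213e-01 -2.14155920e-04  2.56457612e-03] 1.4104878008856032
[236, 173, 31, 46, 1136] [251.0, 196.4] [array([251. , 195.5]), array([45., 30.]), np.float64(90.0)]
[165, 327, 27, 29, 396] [176.9, 342.3] [array([176.3, 342.5]), array([23.8, 21.5]), np.float64(32.3)]
[[245.126055   208.89403709]
 [246.42248084 186.27903564]]
[ 0.4517 -0.3101  0.1186] [ 0.  -0.3 -0.4  1.   0.6 -0.6 -0.3 -0. ]
[ 0.4498 -0.3069] [-0.3 -1.3  0.3  1.2]
[ 0.4496 -0.3067] [-0.5 -1.7  0.5  1.5]
```

>>> play_rows([
  [[-0.001, 0.0015, -0.04], 0],
  [[-0.001, 0.0015, -0.08], 0],
  [[-0.001, 0.0015, -0.083], 0],
  [[-0.001, 0.0015, -0.083], 0],
  [[-0.001, 0.0015, -0.083], 0],
])

```text
clock: 9.0
tcp_pos: [0.4513, -0.3105, 0.0943]
eef_rot: [0.492, 0.871, -0.0, 0.002]
contact_force: [0.7, -0.2, -0.0]
width: 0.0854
grip_force: 0.0
```

>>> play_rows([
  [[0, 0, 0], 0],
  [[0, 0, 0], 0],
  [[0, 0, 0], 0],
  [[0, 0, 0], 0],
  [[0, 0, 0], 0],
  [[0, 0, 0], 0],
  [[0, 0, 0], 0],
], claw=1)

```text
clock: 9.7
tcp_pos: [0.45, -0.3092, 0.0922]
eef_rot: [0.492, 0.871, 0.0, 0.0]
contact_force: [-1.5, 0.7, 5.2]
width: 0.0204
grip_force: 58.4
```

>>> play_rows([
  [[0, 0, 0.026], 0],
  [[0, 0, 0.052], 0],
  [[0, 0, 0.052], 0],
  [[0, 0, 0.052], 0],
])

```text
clock: 10.1
tcp_pos: [0.4497, -0.3086, 0.1434]
eef_rot: [0.492, 0.871, 0.0, -0.0]
contact_force: [-0.6, 0.3, -1.4]
width: 0.0206
grip_force: 58.9
```

>>> play_rows([
  [[-0.0035, 0.006, 0], 0],
  [[-0.007, 0.012, -0.0007], 0],
  [[-0.0105, 0.0175, -0.0012], 0],
  [[-0.0139, 0.0231, -0.002], 0],
  [[-0.017, 0.0285, -0.0035], 0],
  [[-0.02, 0.0334, -0.0055], 0],
  [[-0.0237, 0.0394, -0.009], 0],
  [[-0.0278, 0.0463, -0.013], 0],
  [[-0.0278, 0.0463, -0.013], 0],
  [[-0.0278, 0.0463, -0.013], 0],
])

```text
clock: 11.1
tcp_pos: [0.4232, -0.2638, 0.131]
eef_rot: [0.492, 0.871, -0.001, 0.002]
contact_force: [3.2, -3.5, 2.4]
width: 0.0207
grip_force: 62.8
```

```bash
python3 red.py w5; python3 -c "
from h import *
s=state();print(s['contact_force'],s['moment'],s['width'])"
```

```text
[ 0.42316895 -0.26387663  0.13103937] [ 4.92049395e-01  8.70565674e-01 -5.22007342e-04  1.59005662e-03] 1.4140011955542315
[227, 246, 52, 53, 2128] [252.8, 271.5] [array([252.7, 271.5]), array([51. , 51.6]), np.float64(33.7)]
[[244.8162168  324.8973143 ]
 [246.4225058  275.30292097]]
[ 3.88924167 -4.38221047  2.21432279] [-1.24053281 -0.89854768  0.06105001] 0.02107157458800493
```

```bash
python3 - <<'E'
from red import *
c=dict(np.load("w5.npz"));im=cv2.imread("pics/w5.png")[:,:,::-1]
b=blobs(im)[0];pts=b[2]
G=np.array([.4232,-.2638,.131+.0187]);d=np.array([-.516,.8566,0]);z=np.array([0,0,1.]);s=np.array([.8566,.516,0])
a=np.linspace(0,2*np.pi,60)
def hull(th,e,top,l):
    u=d*np.sin(th)+z*np.cos(th);n=d*np.cos(th)-z*np.sin(th)
    C=G+e*n+l*s
    P=np.vstack([C+k*u+.011*(np.outer(np.cos(a),n)+np.outer(np.sin(a),s)) for k in(top,top-.05)])
    return cv2.convexHull(proj(c,P).astype(np.float32))
def mask(h):
    m=np.zeros((384,512),np.uint8);cv2.fillConvexPoly(m,(h*16).astype(np.int32),1,shift=4);return m
obs=np.zeros((384,512),np.uint8);obs[pts[:,1],pts[:,0]]=1
# fingers may hide sides: score IoU
best=[]
for th in np.radians(range(20,50,1)):
    for e in np.arange(-.006,.007,.001):
        for top in(.02,.024,.028):
            m=mask(hull(th,e,top,0.0));best.append(((m&obs).sum()/(m|obs).sum(),round(np.degrees(th)),e,top))
best.sort(reverse=True);print(best[:8])
cv2.imwrite("pics/c6.png",crop(np.ascontiguousarray(im[:,:,::-1]),190,210,130,110,5))
E
```

```text
[(np.float64(0.8570836785418393), 39, np.float64(-0.003), 0.02), (np.float64(0.8554266777133389), 30, np.float64(0.0), 0.02), (np.float64(0.8551324503311258), 33, np.float64(-0.001), 0.02), (np.float64(0.8549586776859505), 38, np.float64(-0.003), 0.02), (np.float64(0.8544853245142621), 36, np.float64(-0.002), 0.02), (np.float64(0.8544251447477254), 32, np.float64(-0.001), 0.02), (np.float64(0.8541322314049586), 35, np.float64(-0.002), 0.02), (np.float64(0.8521882741535921), 29, np.float64(0.0), 0.02)]
```

>>> play_rows([
  [[-0.01, 0.017, 0.04], 0],
  [[-0.01, 0.02, 0.09], 0],
  [[-0.01, 0.02, 0.13], 0],
])

```text
clock: 11.45
tcp_pos: [0.4093, -0.2393, 0.2606]
eef_rot: [0.491, 0.871, 0.001, -0.005]
contact_force: [1.8, 0.5, -1.7]
width: 0.0207
grip_force: 62.4
```

>>> play_rows([
  [[0.062, 0.373, 0.02], 0.9965],
  [[0.062, 0.373, 0.02], 0.9965],
  [[0.062, 0.373, 0.02], 0.9965],
  [[0.062, 0.373, 0.02], 0.9965],
  [[0.062, 0.373, 0.02], 0.9965],
  [[0.062, 0.373, 0.02], 0.9965],
  [[0.062, 0.373, 0.02], 0.9965],
  [[0.062, 0.373, 0.02], 0.9965],
  [[0.062, 0.373, 0.02], 0.9965],
  [[0.062, 0.373, 0.02], 0.9965],
  [[0.062, 0.373, 0.02], 0.9965],
])

```text
clock: 12.55
tcp_pos: [0.4722, 0.1284, 0.2795]
eef_rot: [0.017, 1.0, -0.001, -0.003]
contact_force: [0.6, -0.3, -1.4]
width: 0.0204
grip_force: 62.3
```

```bash
python3 - <<'E'
from red import *
t=read_camera("top");s=read_camera("side")
cv2.imwrite("pics/t7.png",t[:,:,::-1]);cv2.imwrite("pics/s7.png",s[:,:,::-1])
S=get_calibration("side");st=state();print(st["tcp_pos"],st["eef_rot"])
M=np.array([.5325,.1318,.1936]);print(proj(S,[M,st["tcp_pos"]]))
x,y=map(int,proj(S,M)[0])
cv2.imwrite("pics/c7.png",crop(np.ascontiguousarray(s[:,:,::-1]),x-40,y-70,100,100,6))
E
```

```text
[0.47310475 0.12844568 0.28025149] [ 1.75412898e-02  9.99844978e-01 -6.71387420e-04 -1.36798558e-03]
[[222.46386139 211.7516579 ]
 [243.97123347 187.47088827]]
```

View pics/c7.png

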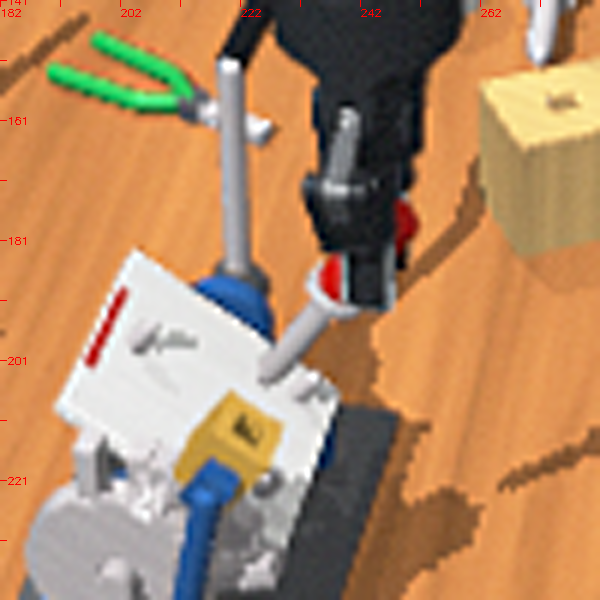

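```bash
python3 - <<'E'
from h import *
S=get_calibration("side")
tip=np.array([.5276,.1267,.2212]);M=np.array([.5325,.1318,.1936]);g=np.array([-.5733,.0184,.8192])
for P in(tip,tip+.064*g,tip+[.005,0,0],tip+[0,.005,0],tip+[0,0,.005],M): print(((proj(S,P)[0]-[182,141]+.5)*6).round(0))
E
```

```text
[256. 374.]
[334. 289.]
[245. 372.]
[253. 381.]
[255. 365.]
[246. 428.]
```

>>> play_rows([
  [[0.0035, 0.0051, 0], 0],
  [[0.0069, 0.0051, -0.012], 0],
  [[0.0069, 0.0051, -0.0203], 0],
  [[0.0069, 0.0051, -0.0203], 0],
  [[0.0069, 0.0051, -0.0203], 0],
])

```text
clock: 13.15
tcp_pos: [0.4807, 0.1351, 0.2599]
eef_rot: [0.016, 1.0, -0.0, -0.001]
contact_force: [-0.4, 0.7, -1.0]
width: 0.0208
grip_force: 62.3
```

>>> play_rows([
  [[0.003, 0, -0.0043], 0],
  [[0.006, 0, -0.0085], 0],
  [[0.0086, 0, -0.0123], 0],
  [[0.0086, 0, -0.0123], 0],
  [[0.0086, 0, -0.0123], 0],
])

```text
clock: 13.65
tcp_pos: [0.4875, 0.1334, 0.2463]
eef_rot: [0.017, 1.0, -0.002, -0.003]
contact_force: [-1.8, -3.8, -7.1]
width: 0.0206
grip_force: 61.7
```

```bash
cat > look.py <<'E'
from h import *
import sys
s=read_camera("side");st=state();print(st["tcp_pos"],st["contact_force"],st["width"])
cv2.imwrite(f"pics/{sys.argv[1]}.png",crop(np.ascontiguousarray(s[:,:,::-1]),182,141,100,100,6))
E
python3 look.py c8
```

```text
[0.4875845  0.13348277 0.24640782] [-2.16979972 -3.28073896 -9.06862185] 0.020452764804995763
```

>>> play_rows([
  [[0.001, -0.001, -0.004], 0],
  [[0.002, -0.001, -0.009], 0],
  [[0.004, -0.001, -0.015], 0],
  [[0.004, -0.001, -0.015], 0],
  [[0.004, -0.001, -0.015], 0],
])

```text
clock: 14.2
tcp_pos: [0.4942, 0.133, 0.2332]
eef_rot: [0.017, 1.0, -0.001, 0.001]
contact_force: [-0.5, -5.5, -5.6]
width: 0.021
grip_force: 62.0
```

>>> play_rows([
  [[0.001, -0.0015, -0.004], 0],
  [[0.0035, -0.0015, -0.0085], 0],
  [[0.006, -0.0015, -0.0125], 0],
  [[0.0085, -0.0015, -0.0165], 0],
  [[0.0115, -0.0015, -0.0215], 0],
  [[0.0115, -0.0015, -0.0215], 0],
  [[0.0115, -0.0015, -0.0215], 0],
])

```text
clock: 14.9
tcp_pos: [0.5068, 0.1323, 0.2115]
eef_rot: [0.016, 1.0, -0.0, 0.002]
contact_force: [2.3, -4.8, -3.6]
width: 0.02
grip_force: 62.6
```

>>> play_rows([
  [[0.002, -0.001, -0.003], 0],
  [[0.004, -0.001, -0.006], 0],
  [[0.006, -0.001, -0.009], 0],
  [[0.008, -0.001, -0.0115], 0],
  [[0.01, -0.001, -0.0143], 0],
  [[0.01, -0.001, -0.0143], 0],
  [[0.01, -0.001, -0.0143], 0],
])

```text
clock: 15.6
tcp_pos: [0.5131, 0.132, 0.2009]
eef_rot: [0.016, 1.0, 0.001, -0.002]
contact_force: [-11.9, -6.1, 25.0]
width: 0.0207
grip_force: 65.5
```

>>> play_rows([
  [[0.0012, -0.001, -0.0017], 0],
  [[0.0012, -0.001, -0.0017], 0],
  [[0.0012, -0.001, -0.0017], 0],
])

```text
clock: 15.9
tcp_pos: [0.5131, 0.1319, 0.2008]
eef_rot: [0.016, 1.0, 0.001, -0.002]
contact_force: [-17.3, -5.0, 34.8]
width: 0.021
grip_force: 66.5
```

>>> play_rows([
  [[0, 0, 0], 0],
  [[0, 0, 0], 0],
  [[0, 0, 0], 0],
  [[0, 0, 0], 0],
  [[0, 0, 0.04], 0],
  [[-0.04, 0, 0.09], 0],
  [[-0.09, 0, 0.11], 0],
  [[-0.09, 0, 0.11], 0],
  [[-0.09, 0, 0.11], 0],
], claw=-1)

```text
clock: 16.8
tcp_pos: [0.4251, 0.1317, 0.307]
eef_rot: [0.015, 1.0, 0.001, 0.001]
contact_force: [1.2, 0.2, -0.1]
width: 0.0852
grip_force: 0.0
```

```bash
python3 red.py w9; python3 - <<'E'
from red import *
s=read_camera("side");t=read_camera("top");w=cv2.imread("pics/w9.png")
c=get_calibration("wrist");S=get_calibration("side")
g=np.array([-.5733,.0184,.8192]);M=np.array([.5325,.1318,.1936])
print("side blobs",[b[:2] for b in blobs(s,15)]);
for k in(0,.004,.008): print(k,"mid handle side",proj(S,M+(.03+k)*g),"wrist mouth,top",proj(c,[M+k*g,M+(.055+k)*g]))
x,y=map(int,proj(c,M)[0]);x0=max(0,min(x-50,412));y0=max(0,min(y-60,284))
a=np.zeros((600,800,3),np.uint8);a[:500,:400]=crop(np.ascontiguousarray(s[:,:,::-1]),190,160,80,100,5)
a[:400,400:]=crop(w,x0,y0,100,100,4);cv2.imwrite("pics/c9.png",a)
E
```

```text
[0.42619215 0.13145242 0.30614846] [1.54783360e-02 9.99879727e-01 6.02734033e-04 7.68063086e-04] 1.2460179883807387
[406, 0, 15, 36, 70] [413.1, 17.4] [array([413.1,  17.5]), array([ 1.8, 37.7]), np.float64(20.1)]
[324, 180, 28, 10, 37] [337.6, 184.4] [array([337.5, 184.4]), array([28.5,  1.2]), np.float64(17.4)]
[245, 272, 24, 26, 470] [256.0, 284.7] [array([256.5, 284.5]), array([25., 23.]), np.float64(90.0)]
[158, 331, 39, 4, 151] [177.6, 332.5] [array([177. , 332.5]), array([ 3., 38.]), np.float64(90.0)]
[[-135.12748847  196.15500116]
 [ -87.47284037  183.04924714]]
side blobs [([382, 85, 31, 40, 695], [400.6, 110.1]), ([222, 198, 16, 17, 133], [229.3, 205.6])]
0 mid handle side [[228.35700803 205.49636447]] wrist mouth,top [[255.76444586 283.51400111]
 [256.35004888 284.91434335]]
0.004 mid handle side [[229.15632967 204.64792276]] wrist mouth,top [[255.7999823  283.59897878]
 [256.40257136 285.03993944]]
0.008 mid handle side [[229.95890569 203.79602667]] wrist mouth,top [[255.83645401 283.68619294]
 [256.45678153 285.16957126]]
```

>>> play_rows([
  [[0.01, 0.15, 0], -0.3045],
  [[0.01, 0.15, -0.03], -0.3045],
  [[0.01, 0.15, -0.06], -0.3045],
  [[0.01, 0.15, -0.106], -0.3045],
  [[0.01, 0.15, -0.106], -0.3045],
  [[0.01, 0.15, -0.106], -0.3045],
  [[0.01, 0.15, -0.106], -0.3045],
  [[0.01, 0.15, -0.106], -0.3045],
])

```text
clock: 17.75
tcp_pos: [0.4377, 0.2805, 0.2007]
eef_rot: [0.168, 0.986, 0.001, 0.001]
contact_force: [-0.2, -0.6, 0.6]
width: 0.0854
grip_force: 0.0
```

```bash
cat > car.py <<'E'
from red import *
s=read_camera("side");S=get_calibration("side")
g=np.array([-.5733,.0184,.8192]);M=np.array([.5325,.1318,.1936])
for k in np.arange(-.008,.024,.002):
    u,v=proj(S,M+k*g+.0*g)[0];p=cv2.getRectSubPix(np.ascontiguousarray(s),(1,1),(float(u)+.8,float(v)))[0,0];print(round(k*1e3),p.tolist(),end=' ')
print()
c=get_calibration("wrist");im=read_camera("wrist");cv2.imwrite("pics/w10.png",im[:,:,::-1]);np.savez("w10.npz",**c);st=state();print(st["tcp_pos"],st["eef_rot"])
H=[(45,0,8),(-42,37,8),(-42,-37,8)]
W=lambda p,l,z=0:Rz(p[2])@(np.array(l)/1000)+[p[0],p[1],z]
p0=(.4365,.2826,-.3365)
print("pred",[proj(c,W(p0,h))[0].round(1).tolist() for h in H])
h=cv2.cvtColor(im,cv2.COLOR_RGB2HSV);m=(h[...,1]>70).astype(np.uint8)
n,l,s_,ce=cv2.connectedComponentsWithStats(m)
for i in range(1,n):
    if 20<s_[i,4]<600: print(s_[i].tolist(),ce[i].round(1).tolist(),im[l==i].mean(0).round())
E
python3 car.py
```

```text
-8 [208, 202, 209] -6 [194, 158, 160] -4 [194, 80, 77] -2 [198, 23, 16] 0 [200, 16, 9] 2 [202, 25, 20] 4 [204, 30, 28] 6 [202, 32, 27] 8 [203, 34, 28] 10 [203, 32, 26] 12 [204, 29, 27] 14 [205, 28, 30] 16 [204, 30, 26] 18 [208, 35, 31] 20 [209, 35, 30] 22 [210, 34, 26] 
[0.43741708 0.28055563 0.20100332] [1.68325646e-01 9.85730423e-01 9.10512351e-04 1.08682369e-03]
pred [[252.7, 197.7], [285.7, 124.3], [219.3, 124.4]]
[215, 118, 11, 11, 91] [220.0, 123.4] [145.  96.  59.]
[281, 119, 11, 10, 89] [285.6, 123.3] [145.  97.  59.]
[249, 196, 9, 4, 32] [252.8, 197.3] [126.  88.  60.]
[151, 296, 22, 26, 289] [161.3, 311.2] [27. 46. 71.]
[304, 317, 5, 24, 53] [306.2, 330.2] [119.  83.  59.]
```

>>> play_rows([
  [[-0.0017, 0.0023, -0.05], 0],
  [[-0.0017, 0.0023, -0.1], 0],
  [[-0.0017, 0.0023, -0.15], 0],
  [[-0.0017, 0.0023, -0.175], 0],
  [[-0.0017, 0.0023, -0.187], 0],
  [[-0.0017, 0.0023, -0.187], 0],
  [[-0.0017, 0.0023, -0.187], 0],
])

```text
clock: 18.55
tcp_pos: [0.4359, 0.2838, 0.0142]
eef_rot: [0.168, 0.986, 0.001, 0.001]
contact_force: [0.1, 0.6, 0.7]
width: 0.0854
grip_force: 0.0
```

>>> play_rows([
  [[0, 0, 0], 0],
  [[0, 0, 0], 0],
  [[0, 0, 0], 0],
  [[0, 0, 0], 0],
  [[0, 0, 0], 0],
  [[0, 0, 0], 0],
], claw=1)

```text
clock: 19.15
tcp_pos: [0.4348, 0.2831, 0.0136]
eef_rot: [0.168, 0.986, 0.0, 0.0]
contact_force: [-0.2, -0.9, 5.0]
width: 0.0351
grip_force: 62.4
```

>>> play_rows([
  [[0, 0, 0.05], 0],
  [[0, 0, 0.1], 0],
  [[0, 0, 0.15], 0],
  [[0, 0, 0.2], 0],
  [[0, -0.01, 0.25], 0],
  [[0, -0.03, 0.287], 0],
  [[-0.02, -0.3, 0.287], -0.691],
  [[-0.02, -0.3, 0.287], -0.691],
  [[-0.02, -0.3, 0.287], -0.691],
  [[-0.02, -0.3, 0.287], -0.691],
  [[-0.02, -0.3, 0.287], -0.691],
  [[-0.02, -0.3, 0.287], -0.691],
])

```text
clock: 20.35
tcp_pos: [0.4118, -0.0225, 0.2991]
eef_rot: [0.496, 0.868, -0.002, -0.001]
contact_force: [-0.6, 1.0, -4.6]
width: 0.0347
grip_force: 62.4
```

>>> play_rows([
  [[-0.012, -0.2, -0.1], 0],
  [[-0.012, -0.2, -0.1], 0],
  [[-0.012, -0.2, -0.1], 0],
  [[-0.012, -0.2, -0.1], 0],
  [[-0.012, -0.2, -0.13], 0],
  [[-0.012, -0.2, -0.15], 0],
  [[-0.012, -0.2, -0.15], 0],
  [[-0.012, -0.2, -0.15], 0],
])

```text
clock: 21.15
tcp_pos: [0.4022, -0.2161, 0.1495]
eef_rot: [0.491, 0.871, 0.0, -0.001]
contact_force: [0.4, 0.4, -4.9]
width: 0.0352
grip_force: 62.3
```

>>> play_rows([
  [[0.004, -0.02, -0.01], 0],
  [[0.004, -0.02, -0.03], 0],
  [[0.004, -0.02, -0.04], 0],
  [[0.004, -0.02, -0.048], 0],
  [[0.004, -0.02, -0.054], 0],
  [[0.004, -0.02, -0.06], 0],
  [[0.004, -0.02, -0.066], 0],
  [[0.004, -0.02, -0.072], 0],
  [[0.004, -0.02, -0.078], 0],
  [[0.004, -0.02, -0.084], 0],
  [[0.004, -0.02, -0.084], 0],
  [[0.004, -0.02, -0.084], 0],
])

```text
clock: 22.35
tcp_pos: [0.4034, -0.2298, 0.0658]
eef_rot: [0.49, 0.871, 0.004, -0.006]
contact_force: [-5.8, 12.1, 7.2]
width: 0.035
grip_force: 74.1
```

>>> play_rows([
  [[0, 0, -0.003], 0],
  [[0, 0, -0.006], 0],
  [[0, 0, -0.0075], 0],
  [[0, 0, -0.0075], 0],
  [[0, 0, -0.0075], 0],
])

```text
clock: 22.85
tcp_pos: [0.4036, -0.2299, 0.0585]
eef_rot: [0.49, 0.871, 0.004, -0.006]
contact_force: [-5.2, 12.2, 8.4]
width: 0.0354
grip_force: 75.7
```

>>> play_rows([
  [[-0.008, 0.014, 0.045], 0],
  [[-0.008, 0.014, 0.09], 0],
  [[-0.008, 0.014, 0.13], 0],
  [[0.115, 0.262, 0.19], 0.993],
  [[0.115, 0.262, 0.19], 0.993],
  [[0.115, 0.262, 0.19], 0.993],
  [[0.115, 0.262, 0.19], 0.993],
  [[0.115, 0.262, 0.19], 0.993],
  [[0.115, 0.262, 0.19], 0.993],
  [[0.115, 0.262, 0.19], 0.993],
  [[0.115, 0.262, 0.15], 0.993],
  [[0.115, 0.262, 0.13], 0.993],
])

```text
clock: 24.05
tcp_pos: [0.5198, 0.0255, 0.1863]
eef_rot: [0.017, 1.0, -0.0, -0.002]
contact_force: [-1.6, 0.2, -6.1]
width: 0.0349
grip_force: 73.9
```

>>> play_rows([
  [[0.006, 0.005, -0.009], 0],
  [[0.014, 0.005, -0.02], 0],
  [[0.0205, 0.005, -0.03], 0],
  [[0.0205, 0.005, -0.03], 0],
  [[0.0205, 0.005, -0.03], 0],
])

```text
clock: 24.55
tcp_pos: [0.5425, 0.0299, 0.1584]
eef_rot: [0.018, 1.0, -0.0, 0.0]
contact_force: [-1.3, -0.5, -3.8]
width: 0.0355
grip_force: 73.9
```

```bash
python3 - <<'E'
from red import *
c=get_calibration("wrist");w=read_camera("wrist")[:,:,::-1];s=read_camera("side")[:,:,::-1];st=state();print(st["tcp_pos"],st["eef_rot"])
np.savez("w11.npz",**c);cv2.imwrite("pics/w11.png",w);cv2.imwrite("pics/s11.png",s)
g=np.array([-.5733,.0184,.8192]);xs=np.array([.8187,-.0262,.5736]);ys=np.array([.032,.9995,0])
P=st["tcp_pos"]+[0,0,.0187]
F=np.array([.5796,.0300,.1205]);O=P-.032*g+.001*xs
S=get_calibration("side")
for x,y in[(45,0),(-42,37),(-42,-37)]:
    h=O+.008*g+x/1e3*xs+y/1e3*ys;t=F+.02*g+x/1e3*xs+y/1e3*ys
    print("hole",proj(c,h)[0].round(1),proj(S,h)[0].round(1),"stud",proj(c,t)[0].round(1),proj(S,t)[0].round(1),"gap",np.round((O-F)@np.c_[xs,ys,g]*1e3,1))
u=proj(c,O)[0].astype(int);print(u)
a=np.zeros((600,800,3),np.uint8);a[:600,:400]=crop(np.ascontiguousarray(s),185,150,80,120,5)
x0=max(0,u[0]-65);y0=max(0,min(u[1]-90,384-150));a[:450,404:794]=crop(np.ascontiguousarray(w),x0,y0,130,150,3);print(x0,y0)
cv2.imwrite("pics/c11.png",a)
E
```

```text
[0.54239979 0.02994004 0.15886016] [ 1.75318838e-02  9.99846155e-01 -4.64303696e-06  5.46684325e-04]
hole [250.5 360. ] [209.6 188.2] stud [253.  342.9] [206.3 193.9] gap [ 3.3 -1.3 36.1]
hole [312.6 195.7] [231.6 212.9] stud [307.3 200.4] [228.  218.4] gap [ 3.3 -1.3 36.1]
hole [188.5 196. ] [237.4 196.6] stud [198.1 200.6] [234. 202.] gap [ 3.3 -1.3 36.1]
[250 269]
185 179
```

View pics/c11.png

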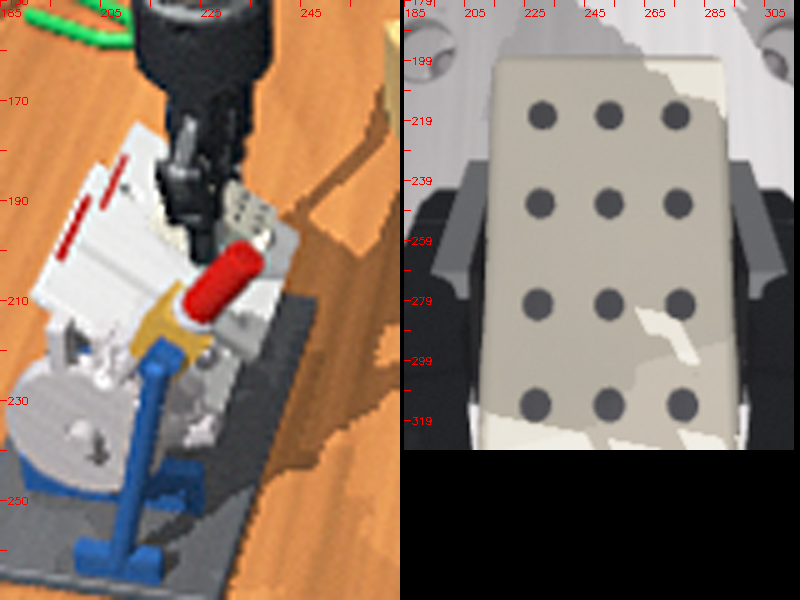

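```bash
python3 - <<'E'
from h import *
w=cv2.imread("pics/w11.png",0)
for n,(x,y) in {"L":(192,197),"R":(311,197)}.items():
    p=w[y-16:y+17,x-18:x+19]
    print(n);[print(y-16+i,' '.join(f"{v:3d}" for v in r[::1])) for i,r in enumerate(p) if i%2==0]
E
```

```text
L
181 179 178 178 177 179 178 179 181 183 183 181 178 175 173 172 170 171 173 175 174 173 169 167 165 165 172 176 178 178 176 174 172 172 177 179 177 176
183 178 179 178 178 179 180 181 182 184 183 182 178 173 168 166 166 169 172 175 175 175 175 171 170 170 175 178 179 179 176 174 174 174 177 179 179 177
185 179 178 179 178 179 180 182 183 181 174 170 165 155 150 142 135 131 132 137 141 146 153 165 173 175 177 178 180 178 176 175 174 176 178 179 179 177
187 179 178 178 180 179 180 176 167 161 153 141 129 119 111 116 121 123 125 127 126 128 128 129 134 154 170 176 178 179 177 175 174 175 180 180 178 179
189 180 179 179 180 180 169 155 148 127 109 105 101 100 101 115 136 149 155 157 158 159 161 157 151 148 140 158 173 177 176 176 174 175 180 180 179 178
191 180 179 179 180 166 149 141 118 100  99 100 114 141 158 162 163 162 163 161 163 165 165 164 162 169 173 173 171 173 176 175 175 176 179 180 178 179
193 181 179 180 180 157 141 116  98  98 105 138 157 161 162 162 163 164 163 163 164 166 166 164 171 174 177 181 175 169 174 176 175 178 182 182 179 180
195 182 180 180 172 147 129 107  9
[... 3371 characters left out ...]
 216 208 189 158 130 137 153 161 162 159 158 158 148 145 146 153 163 167 169 169 166 166 165
207 219 220 221 223 222 220 220 221 221 222 222 222 220 220 219 218 218 219 215 210 199 167 150 157 160 160 162 165 164 163 165 167 168 169 168 166 166
209 219 221 222 223 223 221 220 221 222 222 222 222 221 220 219 218 218 219 219 216 215 215 217 221 222 212 206 181 165 164 166 168 169 169 169 167 165
211 219 221 222 223 223 221 220 220 221 222 222 221 222 220 219 218 218 220 219 217 216 214 217 220 222 221 220 213 182 164 166 167 169 170 170 167 166
213 218 222 222 223 223 221 221 221 222 222 222 222 221 220 219 218 218 219 220 217 215 214 216 220 222 221 221 222 221 188 164 167 168 169 169 167 165
```

>>> play_rows([
  [[-0.003, 0.0007, -0.0022], 0],
  [[-0.003, 0.0007, -0.0022], 0],
  [[0.0005, 0.0006, -0.007], 0],
  [[0.0035, 0.0005, -0.0115], 0],
  [[0.0061, 0.0004, -0.0153], 0],
  [[0.0061, 0.0004, -0.0153], 0],
  [[0.0061, 0.0004, -0.0153], 0],
])

```text
clock: 25.35
tcp_pos: [0.5481, 0.0305, 0.1426]
eef_rot: [0.017, 1.0, -0.0, -0.0]
contact_force: [-0.6, -0.1, -4.0]
width: 0.035
grip_force: 74.0
```

```bash
cat > gap.py <<'E'
from h import *
st=state();g=np.array([-.5733,.0184,.8192]);xs=np.array([.8187,-.0262,.5736]);ys=np.array([.032,.9995,0])
P=st["tcp_pos"]+[0,0,.0187];F=np.array([.5796,.0300,.1205]);O=P-.032*g+.001*xs
print(st["tcp_pos"],st["contact_force"],"gap x y z mm",np.round((O-F)@np.c_[xs,ys,g]*1e3,1))
E
python3 gap.py
```

```text
[0.54810922 0.03048035 0.1425647 ] [-0.56248092 -0.09199695 -3.9748926 ] gap x y z mm [-1.4 -0.5 19.5]
```

>>> play_rows([
  [[0.0018, 0, -0.0018], 0],
  [[0.0033, 0, -0.0038], 0],
  [[0.0047, -0.0001, -0.0058], 0],
  [[0.0062, -0.0002, -0.0079], 0],
  [[0.0062, -0.0002, -0.0079], 0],
  [[0.0062, -0.0002, -0.0079], 0],
])

```text
clock: 25.95
tcp_pos: [0.5543, 0.0303, 0.1349]
eef_rot: [0.017, 1.0, -0.0, -0.0]
contact_force: [-0.3, -0.1, -4.9]
width: 0.0352
grip_force: 74.0
```

```bash
python3 gap.py
```

```text
[0.55434311 0.03031225 0.13491079] [-0.34225271 -0.14856824 -4.85170825] gap x y z mm [-0.7 -0.5  9.6]
```

>>> play_rows([
  [[0.0017, 0, -0.0025], 0],
  [[0.0034, -0.0001, -0.0049], 0],
  [[0.0034, -0.0001, -0.0049], 0],
  [[0.0046, -0.0001, -0.0066], 0],
  [[0.0057, -0.0002, -0.0082], 0],
  [[0.0069, -0.0002, -0.0098], 0],
  [[0.0069, -0.0002, -0.0098], 0],
  [[0.0069, -0.0002, -0.0098], 0],
])

```text
clock: 26.75
tcp_pos: [0.5612, 0.0301, 0.1253]
eef_rot: [0.017, 1.0, -0.0, 0.0]
contact_force: [-1.0, 0.3, -3.8]
width: 0.0353
grip_force: 74.1
```

```bash
python3 gap.py
```

```text
[0.56123575 0.03010922 0.12531239] [-1.0369518   0.30983831 -3.78637006] gap x y z mm [-0.6 -0.5 -2.2]
```

>>> play_rows([
  [[0.0009, 0, -0.0012], 0],
  [[0.0017, 0, -0.0025], 0],
  [[0.0026, 0, -0.0037], 0],
  [[0.0034, 0, -0.0049], 0],
  [[0.0034, 0, -0.0049], 0],
  [[0.0034, 0, -0.0049], 0],
])

```text
clock: 27.35
tcp_pos: [0.5616, 0.03, 0.1248]
eef_rot: [0.017, 1.0, 0.001, -0.003]
contact_force: [-16.5, -0.5, 27.8]
width: 0.0352
grip_force: 78.3
```

```bash
python3 gap.py
```

```text
[0.56157351 0.0299596  0.12477144] [-16.50376605  -0.52854837  27.84101737] gap x y z mm [-0.6 -0.6 -2.9]
```

>>> play_rows([
  [[-0.0026, 0, 0.0038], 0],
  [[-0.0026, 0, 0.0038], 0],
  [[-0.0026, 0, 0.0038], 0],
])

```text
clock: 27.65
tcp_pos: [0.5623, 0.0301, 0.1253]
eef_rot: [0.017, 1.0, 0.0, 0.0]
contact_force: [-5.3, -1.0, 8.8]
width: 0.0351
grip_force: 75.6
```

>>> play_rows([
  [[0, 0, 0], 0],
  [[0, 0, 0], 0],
  [[0, 0, 0], 0],
  [[0, 0, 0], 0],
  [[0, 0, 0.03], 0],
  [[-0.02, 0, 0.07], 0],
  [[-0.06, 0, 0.11], 0],
  [[-0.1, 0, 0.14], 0],
  [[-0.1, 0, 0.15], 0],
  [[-0.1, 0, 0.15], 0],
], claw=-1)

```text
clock: 28.65
tcp_pos: [0.4626, 0.0302, 0.2765]
eef_rot: [0.017, 1.0, 0.001, 0.003]
contact_force: [-0.0, -0.1, 0.3]
width: 0.0853
grip_force: 0.0
```

```bash
python3 - <<'E'
from red import *
c=get_calibration("wrist");w=read_camera("wrist");s=read_camera("side");S=get_calibration("side");st=state();print(st["tcp_pos"],st["contact_force"])
cv2.imwrite("pics/w12.png",w[:,:,::-1]);cv2.imwrite("pics/s12.png",s[:,:,::-1])
for n,im in(("w",w),("s",s)):
    for b in blobs(im,12): print(n,b[0],b[1])
g=np.array([-.5733,.0184,.8192]);xs=np.array([.8187,-.0262,.5736]);ys=np.array([.032,.9995,0]);F=np.array([.5796,.0300,.1205])
for k in(0,.004,.008,.012): 
    O=F+k*g;print(k,"stripe w",proj(c,O+.008*g+.06*xs).round(1),"side",proj(S,O+.008*g+.06*xs).round(1), "holes w",[proj(c,O+.008*g+x/1e3*xs+y/1e3*ys)[0].round(1).tolist() for x,y in[(45,0),(-42,37),(-42,-37)]])
print("table stripe",proj(c,F+.065*xs),proj(S,F+.065*xs))
h=cv2.cvtColor(w,cv2.COLOR_RGB2GRAY)
E
```

```text
[0.46254124 0.03028675 0.27388183] [-0.37197391 -0.78884211 -0.62073473]
w [380, 246, 34, 31, 780] [397.6, 261.8]
w [234, 319, 45, 2, 90] [256.0, 319.5]
w [229, 324, 53, 3, 159] [255.0, 325.0]
s [382, 97, 25, 28, 419] [395.9, 114.0]
s [270, 128, 8, 8, 45] [274.1, 131.0]
s [222, 198, 16, 17, 132] [229.4, 205.9]
0 stripe w [[255.1 324.2]] side [[200.  193.5]] holes w [[255.0, 309.3], [286.0, 230.0], [223.3, 230.1]]
0.004 stripe w [[255.1 324.8]] side [[200.6 192.7]] holes w [[255.1, 309.7], [286.4, 229.5], [223.0, 229.6]]
0.008 stripe w [[255.2 325.4]] side [[201.3 191.9]] holes w [[255.1, 310.1], [286.8, 229.0], [222.7, 229.1]]
0.012 stripe w [[255.2 326. ]] side [[202.  191.1]] holes w [[255.1, 310.6], [287.2, 228.4], [222.3, 228.6]]
table stripe [[255.07200612 327.99127016]] [[197.17861834 194.10621755]]
```

```bash
python3 - <<'E'
from red import *
t=read_camera("top");cv2.imwrite("pics/t12.png",t[:,:,::-1])
for n in("top0","t7","t12","side0","s7","s11","s12"):
    im=cv2.imread(f"pics/{n}.png")[:,:,::-1]
    print(n,[b[:2] for b in blobs(np.ascontiguousarray(im),12)])
T=get_calibration("top");S=get_calibration("side")
a=cv2.imread("pics/side0.png").astype(int);b=cv2.imread("pics/s12.png").astype(int)
d=(np.abs(a-b).sum(2)>60).astype(np.uint8);n,l,s,c=cv2.connectedComponentsWithStats(d)
print("side diff",[s[i].tolist() for i in range(1,n) if s[i,4]>15])
a=cv2.imread("pics/top0.png").astype(int);b=t[:,:,::-1].astype(int)
d=(np.abs(a-b).sum(2)>60).astype(np.uint8);n,l,s,c=cv2.connectedComponentsWithStats(d)
print("top diff",[s[i].tolist() for i in range(1,n) if s[i,4]>15])
E
```

```text
top0 [([228, 143, 17, 1, 17], [236.0, 143.0]), ([367, 198, 15, 12, 124], [374.1, 203.7]), ([336, 200, 8, 8, 44], [339.4, 203.4]), ([494, 324, 18, 60, 873], [503.7, 352.3])]
t7 [([227, 146, 18, 2, 23], [234.3, 146.7]), ([400, 191, 20, 10, 164], [409.1, 195.8]), ([494, 324, 18, 60, 907], [503.5, 352.4])]
t12 [([227, 146, 9, 2, 14], [231.4, 146.4]), ([196, 172, 9, 12, 69], [200.0, 177.9]), ([400, 191, 20, 10, 164], [409.1, 195.8]), ([494, 324, 18, 60, 909], [503.5, 352.4])]
side0 [([382, 85, 34, 39, 460], [398.0, 106.9]), ([277, 118, 9, 22, 173], [281.0, 128.4]), ([273, 143, 6, 15, 72], [275.2, 150.3])]
s7 [([382, 101, 23, 24, 340], [394.2, 115.1]), ([270, 127, 8, 9, 46], [274.1, 130.9]), ([248, 175, 3, 7, 17], [248.8, 177.7])]
s11 [([407, 85, 21, 42, 229], [417.4, 102.6]), ([270, 128, 8, 8, 45], [274.1, 131.0]), ([222, 198, 15, 16, 128], [229.0, 205.9])]
s12 [([382, 97, 25, 28, 419], [395.9, 114.0]), ([270, 128, 8, 8, 45], [274.1, 131.0]), ([222, 198, 16, 17, 132], [229.4, 205.9])]
side diff [[233, 0, 160, 196, 7571], [292, 0, 203, 384, 27686], [268, 119, 19, 42, 516], [289, 130, 9, 16, 65], [203, 137, 26, 50, 510], [285, 147, 13, 9, 67], [186, 182, 53, 58, 1159], [250, 208, 8, 17, 37], [260, 218, 17, 12, 89], [217, 225, 6, 7, 17], [243, 239, 7, 5, 18], [219, 284, 62, 51, 1766]]
top diff [[268, 135, 28, 12, 198], [0, 141, 271, 243, 23751], [268, 150, 28, 6, 148], [259, 155, 11, 9, 40], [276, 166, 16, 9, 68], [297, 177, 50, 19, 374], [343, 191, 5, 5, 16], [328, 191, 95, 40, 1298], [143, 192, 45, 43, 1245], [264, 195, 17, 6, 37], [254, 206, 14, 14, 97], [364, 219, 6, 6, 25], [293, 230, 169, 154, 7252], [276, 377, 16, 7, 47]]
```

```bash
python3 - <<'E'
from red import *
T=get_calibration("top");S=get_calibration("side")
L,e=tri([(T,(409.1,195.8)),(S,(274.1,131))]);print("lying handle",L,e)
U,e=tri([(T,(371.5,205)),(S,(281,128.4))]);print("upright handle",U,e)
w1=dict(xyz=np.array([.63436645,-.03727568,.49196221]),rotation=np.array([-.15829017,.00355259,-.01714126,.98723745]),camera_matrix=get_calibration("wrist")["camera_matrix"])
for n,c in(("w1",w1),("w3",dict(np.load("w3.npz"))),("w4",dict(np.load("w4.npz")))):
    print(n,"lying",proj(c,L),"upright",proj(c,U), "foot",proj(c,[U[0],U[1],0]))
im=cv2.imread("pics/w1.png")[:,:,::-1]
print("w1 blobs",[(np.array(b[0][:4])/1.5,np.array(b[1])/1.5) for b in blobs(np.ascontiguousarray(im),10)])
E
```

```text
lying handle [ 0.48535973 -0.56566124  0.02649148] 0.12570638334830164
upright handle [ 0.43902381 -0.4038072   0.13866269] 0.31772602805659744
w1 lying [[189.82937209 363.23445334]] upright [[133.93839976 347.34911072]] foot [[160.85448994 289.44393982]]
w3 lying [[186.86187516 317.00464029]] upright [[195.5435393 263.4637736]] foot [[213.74090724 210.42516635]]
w4 lying [[170.96014204 350.12828398]] upright [[171.58614569 307.08919064]] foot [[201.68202014 225.40257941]]
w1 blobs [(array([260.        ,   0.        ,   4.66666667,  56.66666667]), array([261.73333333,  27.13333333]))]
```

```bash
python3 -c "
from cell import *
print(sign_off())"
```

```text
the job is handed in; nothing more can be done
None
```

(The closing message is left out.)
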